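# Press a brass bush into a plinth with one turn of the press flywheel

## Robot

A 7-joint arm with a two-finger parallel gripper is mounted at the origin on the work surface. World frame = base frame: x ahead of the robot, y to its left, z up, the work surface at z = 0. Lengths are in m, angles in rad, forces in N, time in s.
With the tool pointing down it reaches from about 0.425 to 0.925 m from the base axis. Payload 6.8 kg.
Tool frame: the origin (TCP) lies midway between the tips of the shut fingers; the grasp point (between the pads) lies 19 mm behind it; x points along the fingers, y is the direction in which the jaws open and shut, and the axes are right-handed (so a half turn about x gives the same grasp; the last joint's range is limited). The gripper opens to 85 mm and grips with 20 to 120 N. Pads are 22 mm wide; open, the fingers measure 114 mm over their backs; the gripper's body (76 mm by 85 mm) begins 54 mm behind the grasp point. The pads swing forward as they close: fully open they stand 13 mm farther back than shut.
Start: joints at [-1.263, 0.477, 0.022, 1.555, -0.011, 1.109, -0.083], TCP at [0.273, 0.618, 0.231] pointing down, gripper open.
Joint ranges: [-2.96, 2.96], [-0.34, 2.1], [-1.41, 1.46], [0.24, 2.44], [-1.37, 4.51], [0.17, 1.92], [-2.96, 2.96]. Speed limits (rad/s): [2.39, 2.39, 3.14, 3.14, 3.14, 3.14, 3.14].

## Interface

Orientations are given as a rotation vector (axis times angle).
In Python, from bench import r gives the robot as it stands.
- The arm moves only by the tool carry_out, never from a script. Its argument "targets" is one flat list of numbers, 7 for each row, row after row: the finger opening in m, from 0 to 0.0854, then the shift along the tool's x, y, z in m, then the turn, a rotation vector about the tool's x, y, z in units of 5 degrees (1.0 is 5 degrees). A call has 1 to 12 rows; each row is the pose to reach, as a shift and turn from the pose measured when the call began, along the tool's axes at that moment; what a row does not reach only later rows make up. A row lasts 1/8 s, in which the tool goes at most 62.5 mm and 10.7 degrees, less where a joint would pass 70% of its speed; a pose out of reach is approached as far as the arm can. A call with a gripper value outside its range is refused whole. The fingers move at their own pace and stop on an object; "squeeze" is the grip in N (left out, the last holds). Time passes only in rows, so rows that repeat a pose let the fingers close. It gives the time, the measured TCP pose, the force and the opening at its end, in the units of the state.
- r.get_obs(): the state, without advancing time (a new reading comes with each control period).
- r.grab_frame(name): name is "scene" or "top" or "wrist"; returns the picture (480x640x3 uint8, blue, green, red); there is no depth.
- r.camera_info(name): a dict with "fx", "fy", "cx", "cy" (pixels), "xyz" and "orientation" of the camera in the world. Camera axes: x right, y up, looking along -z (the intrinsics and any distortion apply to the point x, -y, -z); pixel columns grow to the right and rows downward; lengths in m; the calibration is good to about 2 mm. A picture is of the moment at which its call begins: read the wrist's pose just before it. camera_info takes no time and is no camera call; for the wrist camera it gives the pose at the moment of the call.
- r.hand_in(): hands the job in, once; it reports no verdict.
The state is a dict: "clock": time; "joints": joint angles; "qvel": joint speeds; "tau": joint torques, N m; "tcp_pos": TCP position; "orientation": TCP orientation; "contact_force": force on the tool from outside, world axes, zero at the start; "moment": the same for the moment, N m; "grip_width": finger opening in m.
Only numpy, scipy, OpenCV 4.12 (cv2) and the standard library are available. Lean on these libraries where they do the work, as an engineer would, in place of code of your own. Each camera call takes 0.05 s, during which the arm holds its last target. There are 200 camera calls.

## Task

Drive the brass bush flush into the wooden plinth that is clamped in the bench press, with one full stroke: hold the flywheel by its handle, push the sprung wheel in along its shaft until you feel its clutch drop in, and keep it in while you turn it clockwise (as you face the wheel) through exactly one revolution, so that the ram comes down and stops back at the top of its stroke, without starting a second stroke. Then let go, so that the wheel springs out again, and leave the things that lie around the press where they are.

Things in the scene. Friction and masses are not known exactly. Their poses are not given: they have to be found in the camera images.
- press: Bench crank press fixed to the table: painted cast frame, base 250 x 160 mm, 260 mm high. Origin on the table under the frame; z up, x level along the crankshaft, from the flywheel side (facing the robot) to the ram side. The shaft axis is 200 mm above the origin. Head and column, at most 90 mm wide, span x = -55 to 55 mm; the ram stands at x = 72 mm
- wheel_axis (a point): Fixed point on the crankshaft axis, in the mid-plane of the flywheel's rim when sprung out (120 mm from the press origin towards the robot, 200 mm up). Axes as the press: x points along the shaft into the press, the way the wheel is pushed in. The flywheel is a spoked iron wheel, 190 mm in diameter, rim 24 mm thick, about 2.2 kg, balanced
- handle_grip (a point): Grip point on the axis of the flywheel's black handle: 26 mm thick, 104 mm long, parallel to the shaft, 80 mm off its axis, sticking out of the wheel towards the robot. The point is 85 mm out from the rim's mid-plane, 7 mm beyond the handle's middle, and moves with the wheel. The handle turns freely on its own pin, so a hand holding it need not turn; free from above at any angle
- flywheel (a joint): Angle of the flywheel, rad, 0 with the handle straight above the shaft; grows clockwise as seen facing the wheel from the handle side (from the top the handle goes towards the press's -y side); unlimited. It spins almost freely while the wheel is sprung out
- hub (a joint): How far the wheel is pushed in, m: 0 sprung out, 0.012 fully in; the spring resists with 3 N, rising to 9 N. At 0.003 its clutch pins meet the shaft plate's raised dogs and slide on them when it is turned; only at three unmarked, hidden angles 120 degrees apart do they drop in, to over 0.010. Kept in there, it drives the crankshaft (10 degrees of play); let out, it springs free
- crankshaft (a joint): Angle turned by the crankshaft, rad: 0 at the start, ram at its top; grows clockwise as seen from the flywheel side; 3.14 ram at the bottom, 6.28 one revolution, ram at its top again. A brake holds it where it is left (about 4 N at the handle); pressing the bush takes up to about 15 N at the handle in the first half turn
- bush (a joint): How far the brass bush (21 mm in diameter) has been pressed down, m: 0 standing 18 mm proud of the plinth, 0.018 flush with the plinth's top
- ram_tip (a point): Centre of the lower end of the ram's 24 mm round punch: about 100 mm above the table at the top of the stroke, 70 mm (level with the plinth's top) at the bottom; stroke 30 mm
- done_plinth: Bystander: loose wooden plinth 90 x 90 x 30 mm with a bush already flush in it, lying beside the press; origin under its centre
- slip_jar: Bystander: loose jar, 72 mm in diameter, 85 mm high, standing beside the press; origin under its centre
- mallet: Bystander: loose wooden mallet, 275 mm long, 56 mm high, lying beside the press; origin on its underside under the handle's front end, x towards the head

How it is judged:
By the outcome, as a careful person would: the job done as asked, in the order asked, and still so for the second after the job is handed in, with the robot touching nothing.
It also fails if it takes over 72 s, if anything falls off the work surface, if the arm or the gripper's body presses on something with over 40 N, if the wrist force passes 120 N, or if a joint passes its speed limit or range.

## Working session

There is one attempt and no reset: what is moved stays moved. The work goes in short steps, Python scripts to look and compute and a tool call to move; the robot and the scene stay as the last step left them, time stands still between calls to the robot, and variables do not carry over. Pictures are saved under pics/ and viewed, about 8 in all and at most 12, crops included, and the job is handed in when it is done.

Besides the shell and the picture viewer there is one more tool, called after "Request:" as name(argument=value, ...), one argument or row to a line, values as JSON. carry_out: Moves the arm, as the interface text tells. Its arguments: {"type":"object","properties":{"targets":{"type":"array","items":{"type":"number"}},"squeeze":{"type":"number"}},"required":["targets"]}

```bash
mkdir -p pics
python3 - <<'E'
from bench import r
import cv2,numpy as np
o=r.get_obs();print(o)
for n in("scene","top"):
    f=r.grab_frame(n);cv2.imwrite(f"pics/{n}0.png",f);print(n,r.camera_info(n))
E
```

```text
{'clock': 0.0, 'joints': array([-1.26307365,  0.47782205,  0.02236232,  1.55644454, -0.01150495,
        1.10931419, -0.08309506]), 'qvel': array([-7.15689190e-04, -1.81942471e-03,  5.75972209e-04,  5.93004151e-04,
        4.33710224e-04, -4.29802451e-05,  3.88839479e-04]), 'tau': array([ 4.83109379e-04, -5.96455622e+01,  1.60869732e+00, -2.81196535e+01,
        1.25420120e-02,  9.47022869e-03,  2.35962835e-05]), 'tcp_pos': array([0.27244653, 0.6169243 , 0.23031437]), 'orientation': array([ 0.3247106 ,  1.54631841, -0.32762439]), 'contact_force': array([ 0.26631948,  0.35793261, -0.35292836]), 'moment': array([-0.03139484,  0.02929625, -0.01966415]), 'grip_width': 0.08559660197340385}
scene {'fx': 510.2929130413521, 'fy': 510.2929130413521, 'cx': 313.8324116235923, 'cy': 244.77985876434585, 'xyz': array([1.18239822, 0.60825782, 0.67824224]), 'orientation': array([0.48530478, 1.16647043, 2.13851357])}
top {'fx': 624.5805762112261, 'fy': 624.5805762112261, 'cx': 323.42089210352736, 'cy': 237.4511169809192, 'xyz': array([0.55597513, 0.01806628, 1.41914828]), 'orientation': array([ 0.06592947, -0.03041378, -1.58647338])}
```

View pics/scene0.png

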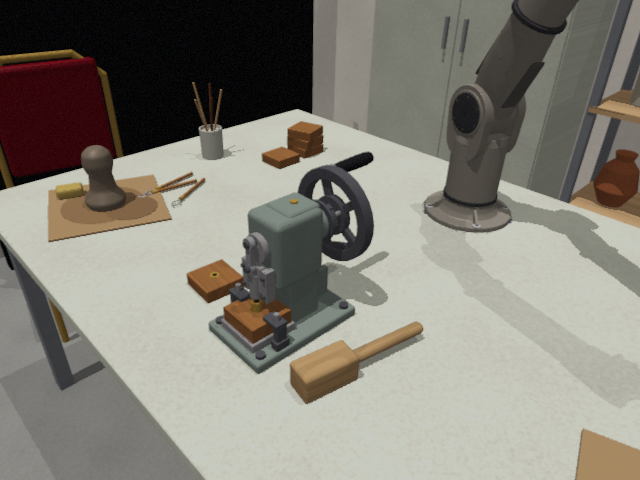

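View pics/top0.png

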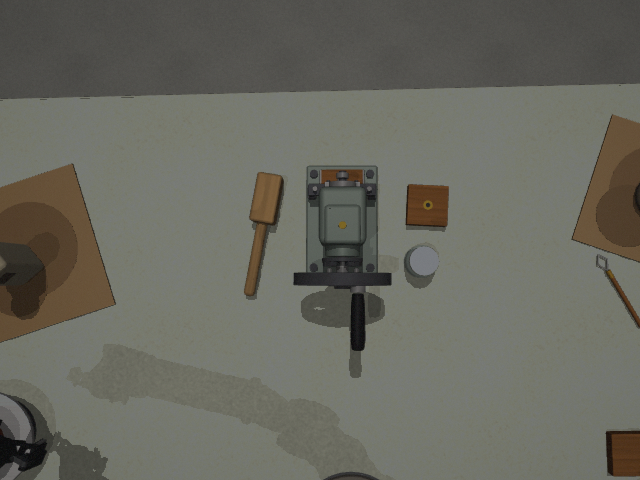

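The top view shows the wheel's rim at columns 293–391, row 279, with the handle from (358,292) to (358,350). The mallet is left of the press at (262,230), and the done plinth (428,205) and jar (422,261) are right of it. In the scene view the handle's outer end is at about (370,157).

```bash
cat > h.py <<'E'
import cv2,numpy as np
from scipy.spatial.transform import Rotation as R
def ray(ci,u,v):
    d=np.array([(u-ci['cx'])/ci['fx'],-(v-ci['cy'])/ci['fy'],-1.])
    return np.array(ci['xyz']),R.from_rotvec(ci['orientation']).apply(d)
def onz(ci,u,v,z):
    c,d=ray(ci,u,v);return c+d*(z-c[2])/d[2]
def tri(*rs):
    A=0;b=0
    for c,d in rs:
        d=d/np.linalg.norm(d);P=np.eye(3)-np.outer(d,d);A=A+P;b=b+P@c
    p=np.linalg.solve(A,b)
    return p,[np.linalg.norm(np.cross(p-c,d/np.linalg.norm(d))) for c,d in rs]
E
python3 - <<'E'
from bench import r
from h import *
S=r.camera_info("scene");T=r.camera_info("top")
t=cv2.imread("pics/top0.png");s=cv2.imread("pics/scene0.png")
def blob(im,thr,x0,x1,y0,y1):
    m=(im.max(2)<thr).astype(np.uint8);k=np.zeros_like(m);k[y0:y1,x0:x1]=m[y0:y1,x0:x1]
    n,l,st,c=cv2.connectedComponentsWithStats(k);i=1+st[1:,4].argmax()
    return np.argwhere(l==i)[:,::-1].astype(np.float32)
h=blob(t,45,340,380,288,360);print("top handle",cv2.minAreaRect(h))
g=blob(s,45,335,385,145,182);print("scene handle",cv2.minAreaRect(g),g.max(0),g.min(0))
rim=blob(t,75,280,400,268,288);print("rim",rim.min(0),rim.max(0))
w=blob(s,70,290,385,150,265);print("wheel scene",w.min(0),w.max(0))
# outer end of the handle: tip pixels along the long axis
def tip(p,sgn):
    c,a=p.mean(0),np.linalg.svd(p-p.mean(0),full_matrices=False)[2][0]
    if a@sgn<0:a=-a
    q=(p-c)@a;return c+a*q.max(),c+a*q.min()
a=tip(h,np.array([0,1.]));b=tip(g,np.array([1,-.3]));print(a,b)
print("outer end",tri(ray(T,*a[0]),ray(S,*b[0])))
for v in(293,391):print("rim edge",onz(T,v,279,.2))
# base edges
for p in((307,167),(378,166),(306,271),(378,272)):print("base",onz(T,*p,.015))
cv2.imwrite("pics/z.png",np.hstack([cv2.resize(t[260:370,280:410],None,fx=3,fy=3),cv2.resize(s[140:250,290:390],None,fx=3,fy=3)]))
E
```

```text
top handle ((357.5, 321.5), (57.0, 13.0), 90.0)
scene handle ((354.8965759277344, 162.24139404296875), (11.513110160827637, 36.39628601074219), 68.1985855102539) [372. 171.] [336. 153.]
rim [293. 268.] [390. 287.]
wheel scene [290. 168.] [372. 264.]
(array([357.42032, 350.00098], dtype=float32), array([357.43658, 292.99985], dtype=float32)) (array([372.05954, 156.17947], dtype=float32), array([337.23843, 167.73262], dtype=float32))
outer end (array([ 0.41909763, -0.01344842,  0.27331209]), [np.float64(0.002284857325222522), np.float64(0.00228485732522252)])
rim edge [0.55074508 0.10560485 0.2       ]
rim edge [ 0.54779605 -0.08508509  0.2       ]
base [0.80311862 0.08386894 0.015     ]
base [ 0.80224545 -0.07703215  0.015     ]
base [0.56743446 0.08941402 0.015     ]
base [ 0.56265241 -0.07202196  0.015     ]
```

View pics/z.png

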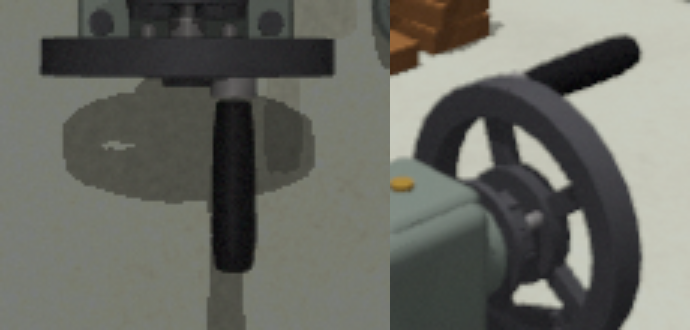

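Crop: the handle is black from rim row ~293 to 350, leaning to -y. Rim, base and handle agree: yaw ≈ -0.02, axis at (0.549, 0.010, 0.2), handle at ≈ +20°, radius ≈ 78 mm, outer end 130 mm from the rim. The grip point is about (0.464, -0.016, 0.275).

```bash
cat >> h.py <<'E'
PSI=-0.018
ex=np.array([np.cos(PSI),np.sin(PSI),0]);ey=np.array([-np.sin(PSI),np.cos(PSI),0]);ez=np.array([0,0,1.])
AX=np.array([.549,.0103,.2])
RT=R.from_matrix(np.c_[-ez,ey,ex])      # tool down, jaws along press y, tool z into press
def grip(a,push=0,out=.085):             # TCP for handle angle a (rad)
    return AX-ex*(out-push)+.08*(np.cos(a)*ez-np.sin(a)*ey)-.019*ez
def go(o,p,rt=RT):
    r0=R.from_rotvec(o['orientation'])
    return np.round(r0.inv().apply(p-o['tcp_pos']),4),np.round((r0.inv()*rt).as_rotvec()/np.radians(5),2)
E
python3 - <<'E'
from bench import r
from h import *
o=r.get_obs();print(R.from_rotvec(o['orientation']).as_matrix().round(3))
print(go(o,np.array([.35,.5,.42])),go(o,grip(.35)+[0,0,.13]),grip(.35))
E
```

```text
[[-0.     0.404  0.915]
 [-0.002  0.915 -0.404]
 [-1.    -0.002  0.   ]]
(array([-0.1894, -0.076 ,  0.1182]), array([-4.56, -0.  ,  0.02])) (array([-0.1548, -0.5018,  0.4303]), array([-4.56, -0.  ,  0.02])) [ 0.46352002 -0.01559746  0.25614982]
```

Request:
carry_out(
  targets=[0.085,-0.06,-0.01,0.01,-0.3,0,0,0.085,-0.12,-0.05,0.05,-0.6,0,0,0.085,-0.155,-0.09,0.08,-1,0,0,0.085,-0.155,-0.13,0.12,-1.4,0,0,0.085,-0.155,-0.17,0.15,-1.8,0,0,0.085,-0.155,-0.21,0.18,-2.2,0,0,0.085,-0.155,-0.25,0.22,-2.6,0,0,0.085,-0.155,-0.29,0.25,-3,0,0,0.085,-0.155,-0.33,0.28,-3.4,0,0,0.085,-0.155,-0.37,0.32,-3.8,0,0,0.085,-0.155,-0.41,0.35,-4.2,0,0,0.085,-0.155,-0.45,0.386,-4.56,0,0],
)

```text
clock: 1.6
tcp_pos: [0.4437, 0.048, 0.386]
orientation: [0.012, 1.572, -0.014]
contact_force: [1.9, 0.4, -0.4]
grip_width: 0.0851
```

Run:
```python
from bench import r
from h import *
o=r.get_obs();print(o['tcp_pos'],o['joints'].round(2),o['contact_force'].round(2))
print(go(o,grip(.35)+[0,0,.1]))
```

```text
[0.44370585 0.04804066 0.38604144] [-0.69 -0.06  0.42  1.87  0.03  1.33  1.28] [ 1.9  0.4 -0.4]
(array([ 0.03  , -0.0633,  0.0209]), array([ 0.02, -0.01,  0.01]))
```

Request:
carry_out(
  targets=[0.085,0.01,-0.03,0.01,0,0,0,0.085,0.03,-0.063,0.021,0,0,0,0.085,0.03,-0.063,0.021,0,0,0,0.085,0.03,-0.063,0.021,0,0,0],
)

```text
clock: 2.1
tcp_pos: [0.4635, -0.0147, 0.3561]
orientation: [0.012, 1.572, -0.013]
contact_force: [0.0, 0.3, -0.4]
grip_width: 0.0847
```

Run:
```python
from bench import r
from h import *
o=r.get_obs();ci=r.camera_info("wrist");f=r.grab_frame("wrist");cv2.imwrite("pics/w1.png",f)
cv2.imwrite("pics/scene1.png",r.grab_frame("scene"))
print(o['tcp_pos'],o['joints'].round(2),o['contact_force'].round(2));print(ci)
print(go(o,grip(.35)))
```

```text
[ 0.4634516  -0.01469836  0.35606704] [-0.62 -0.01  0.52  1.89  0.01  1.26  1.45] [ 0.    0.29 -0.35]
{'fx': 408.25363064536987, 'fy': 408.25363064536987, 'cx': 319.5590579831696, 'cy': 233.49013068007244, 'xyz': array([ 0.38303891, -0.0129558 ,  0.49842479]), 'orientation': array([-0.25457951, -0.25017831,  1.54027414])}
(array([ 0.0999, -0.0008,  0.0002]), array([ 0.02, -0.01,  0.01]))
```

View pics/w1.png

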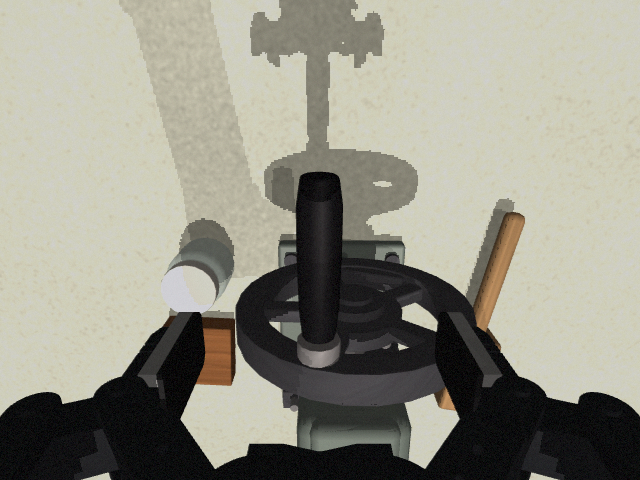

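The handle lies midway between the fingers (cols 297–343; fingers at 203 and 438). I'll descend and grip.

Request:
carry_out(
  targets=[0.085,0.03,0,0,0,0,0,0.085,0.06,0,0,0,0,0,0.085,0.09,0,0,0,0,0,0.085,0.1,0,0,0,0,0,0.085,0.1,0,0,0,0,0,0.01,0.1,0,0,0,0,0,0.01,0.1,0,0,0,0,0,0.01,0.1,0,0,0,0,0,0.01,0.1,0,0,0,0,0,0.01,0.1,0,0,0,0,0,0.01,0.1,0,0,0,0,0,0.01,0.1,0,0,0,0,0],
  squeeze=60,
)

```text
clock: 3.7
tcp_pos: [0.4635, -0.0145, 0.2566]
orientation: [0.011, 1.571, -0.012]
contact_force: [-2.8, -1.9, 5.4]
grip_width: 0.0239
```

```bash
cat > st.py <<'E'
from bench import r
from h import *
o=r.get_obs();p=o['tcp_pos']+.019*ez-AX
y,z=p@ey,p[2];F=o['contact_force'];a=np.arctan2(-y,z)
t=-np.sin(a)*ez-np.cos(a)*ey; n=np.cos(a)*ez-np.sin(a)*ey
print("clk",o['clock'],"tcp",o['tcp_pos'].round(4),"x",(p@ex).round(4),"ang",np.degrees(a).round(1),"rad",np.hypot(y,z).round(4),"F ax/tan/rad",(F@ex).round(1),(F@t).round(1),(F@n).round(1),"w",round(o['grip_width'],4),o['joints'].round(2))
print("turn",go(o,o['tcp_pos'])[1])
E
python3 st.py
```

```text
clk 3.7 tcp [ 0.4635 -0.0145  0.2566] x -0.085 ang 19.2 rad 0.08 F ax/tan/rad -2.8 0.1 5.8 w 0.0239 [-0.6   0.09  0.53  2.04 -0.05  1.03  1.52]
turn [ 0.04 -0.01  0.01]
```

Gripped. Now I'll push in along tool z and feel for the dogs.

Request:
carry_out(
  targets=[0.01,0,0,0.002,0,0,0,0.01,0,0,0.004,0,0,0,0.01,0,0,0.006,0,0,0,0.01,0,0,0.006,0,0,0],
)

```text
clock: 4.2
tcp_pos: [0.4672, -0.0151, 0.2563]
orientation: [0.011, 1.577, -0.013]
contact_force: [-12.2, -2.3, 11.5]
grip_width: 0.0242
```

```bash
python3 st.py
```

```text
clk 4.2 tcp [ 0.4672 -0.0151  0.2563] x -0.0813 ang 19.6 rad 0.0799 F ax/tan/rad -12.2 -1.4 11.7 w 0.0242 [-0.59  0.1   0.54  2.03 -0.06  1.03  1.53]
turn [ 0.03 -0.07  0.01]
```

```bash
cat > plan.py <<'E'
import sys
from bench import r
from h import *
o=r.get_obs();p=o['tcp_pos']+.019*ez-AX;y,z=p@ey,p[2];a0=np.degrees(np.arctan2(-y,z));rad=.0800
a,da,n,push=float(sys.argv[1]),float(sys.argv[2]),int(sys.argv[3]),float(sys.argv[4])
for k in range(1,n+1):
    t=np.radians(a+da*k);q=AX+(p@ex)*ex+push*ex+rad*(np.cos(t)*ez-np.sin(t)*ey)-.019*ez
    s,w=go(o,q);print(a+da*k,s.round(3 if abs(da)>2 else 4),w.round(1))
E
python3 plan.py 19.6 4 12 .003
```

```text
23.6 [ 0.002 -0.005  0.003] [ 0.  -0.1  0. ]
27.6 [ 0.004 -0.01   0.003] [ 0.  -0.1  0. ]
31.6 [ 0.007 -0.015  0.003] [ 0.  -0.1  0. ]
35.6 [ 0.01  -0.02   0.003] [ 0.  -0.1  0. ]
39.6 [ 0.014 -0.024  0.003] [ 0.  -0.1  0. ]
43.6 [ 0.017 -0.028  0.003] [ 0.  -0.1  0. ]
47.6 [ 0.021 -0.032  0.003] [ 0.  -0.1  0. ]
51.6 [ 0.026 -0.036  0.003] [ 0.  -0.1  0. ]
55.6 [ 0.03  -0.039  0.003] [ 0.  -0.1  0. ]
59.6 [ 0.035 -0.042  0.003] [ 0.  -0.1  0. ]
63.6 [ 0.04  -0.045  0.003] [ 0.  -0.1  0. ]
67.6 [ 0.045 -0.047  0.003] [ 0.  -0.1  0. ]
```

Request:
carry_out(
  targets=[0.01,0.002,-0.005,0.003,0,0,0,0.01,0.004,-0.01,0.003,0,0,0,0.01,0.007,-0.015,0.003,0,0,0,0.01,0.007,-0.015,0.003,0,0,0],
)

```text
clock: 4.7
tcp_pos: [0.4672, -0.032, 0.2484]
orientation: [0.011, 1.583, -0.016]
contact_force: [-9.8, -4.9, 7.4]
grip_width: 0.0244
```

```bash
python3 st.py;python3 plan.py 31.6 4 4 .003
```

```text
clk 4.7 tcp [ 0.4672 -0.032   0.2484] x -0.081 ang 33.0 rad 0.0804 F ax/tan/rad -9.7 0.2 8.9 w 0.0244 [-0.57  0.12  0.55  2.03 -0.07  1.02  1.57]
turn [ 0.01 -0.14  0.03]
35.6 [ 0.002 -0.003  0.003] [ 0.  -0.1  0. ]
39.6 [ 0.006 -0.007  0.003] [ 0.  -0.1  0. ]
43.6 [ 0.01  -0.011  0.003] [ 0.  -0.1  0. ]
47.6 [ 0.014 -0.015  0.003] [ 0.  -0.1  0. ]
```

Request:
carry_out(
  targets=[0.01,0.003,-0.004,0.003,0,-0.1,0,0.01,0.006,-0.007,0.003,0,-0.1,0,0.01,0.01,-0.011,0.003,0,-0.1,0,0.01,0.01,-0.011,0.003,0,-0.1,0],
)

```text
clock: 5.2
tcp_pos: [0.467, -0.0451, 0.2373]
orientation: [0.011, 1.58, -0.019]
contact_force: [-10.1, -6.2, 4.3]
grip_width: 0.024
```

```bash
python3 st.py;python3 plan.py 43.6 4 4 .003
```

```text
clk 5.2 tcp [ 0.467  -0.0451  0.2373] x -0.081 ang 45.3 rad 0.08 F ax/tan/rad -10.0 1.4 7.5 w 0.024 [-0.54  0.13  0.56  2.05 -0.08  0.99  1.61]
turn [-0.01 -0.11  0.05]
47.6 [ 0.002 -0.002  0.003] [-0.  -0.1  0. ]
51.6 [ 0.007 -0.006  0.003] [-0.  -0.1  0. ]
55.6 [ 0.011 -0.009  0.003] [-0.  -0.1  0. ]
59.6 [ 0.016 -0.012  0.003] [-0.  -0.1  0. ]
```

Request:
carry_out(
  targets=[0.01,0.003,-0.003,0.003,0,-0.1,0,0.01,0.007,-0.006,0.003,0,-0.1,0,0.01,0.011,-0.009,0.003,0,-0.1,0,0.01,0.011,-0.009,0.003,0,-0.1,0],
)

```text
clock: 5.7
tcp_pos: [0.4668, -0.0553, 0.2248]
orientation: [0.011, 1.578, -0.02]
contact_force: [-7.5, -3.4, 0.5]
grip_width: 0.0246
```

```bash
python3 st.py;python3 plan.py 56 4 4 .003
```

```text
clk 5.7 tcp [ 0.4668 -0.0553  0.2248] x -0.081 ang 56.9 rad 0.0801 F ax/tan/rad -7.4 1.5 3.2 w 0.0246 [-0.52  0.15  0.57  2.06 -0.09  0.96  1.64]
turn [-0.02 -0.08  0.07]
60.0 [ 0.004 -0.002  0.003] [-0.  -0.1  0.1]
64.0 [ 0.009 -0.005  0.003] [-0.  -0.1  0.1]
68.0 [ 0.014 -0.007  0.003] [-0.  -0.1  0.1]
72.0 [ 0.019 -0.009  0.003] [-0.  -0.1  0.1]
```

Request:
carry_out(
  targets=[0.01,0.004,-0.002,0.004,0,-0.1,0.1,0.01,0.009,-0.005,0.005,0,-0.1,0.1,0.01,0.014,-0.007,0.005,0,-0.1,0.1,0.01,0.014,-0.007,0.005,0,-0.1,0.1],
)

```text
clock: 6.2
tcp_pos: [0.4688, -0.0628, 0.2091]
orientation: [0.017, 1.575, -0.014]
contact_force: [-5.7, -1.9, -0.3]
grip_width: 0.0244
```

```bash
python3 st.py;python3 plan.py 68 4 4 .004
```

```text
clk 6.2 tcp [ 0.4688 -0.0628  0.2091] x -0.0788 ang 69.3 rad 0.0796 F ax/tan/rad -5.7 1.0 1.8 w 0.0244 [-0.5   0.18  0.57  2.07 -0.12  0.92  1.69]
turn [-0.02 -0.05 -0.02]
72.0 [ 0.003 -0.002  0.004] [-0. -0. -0.]
76.0 [ 0.009 -0.003  0.004] [-0. -0. -0.]
80.0 [ 0.014 -0.004  0.004] [-0. -0. -0.]
84.0 [ 0.02  -0.005  0.004] [-0. -0. -0.]
```

Dropping in seems to have started (x advanced 2 mm and the axial force fell). I'll push straight in here.

Request:
carry_out(
  targets=[0.01,0,0,0.004,0,0,0,0.01,0,0,0.008,0,0,0,0.01,0,0,0.009,0,0,0,0.01,0,0,0.009,0,0,0],
)

```text
clock: 6.7
tcp_pos: [0.4746, -0.0635, 0.2076]
orientation: [0.016, 1.582, -0.014]
contact_force: [-7.9, -2.7, 1.9]
grip_width: 0.0242
```

```bash
python3 st.py;python3 plan.py 69 2 8 .003; python3 -c "
from bench import r;import cv2
cv2.imwrite('pics/scene2.png',r.grab_frame('scene'))"
```

```text
clk 6.7 tcp [ 0.4746 -0.0635  0.2076] x -0.073 ang 70.5 rad 0.0797 F ax/tan/rad -7.8 -0.8 3.3 w 0.0242 [-0.49  0.2   0.57  2.06 -0.13  0.93  1.7 ]
turn [-0.01 -0.13 -0.01]
71.0 [ 0.0005 -0.0005  0.003 ] [-0.  -0.1 -0. ]
73.0 [ 0.0031 -0.0014  0.003 ] [-0.  -0.1 -0. ]
75.0 [ 0.0058 -0.0021  0.0031] [-0.  -0.1 -0. ]
77.0 [ 0.0085 -0.0028  0.0031] [-0.  -0.1 -0. ]
79.0 [ 0.0113 -0.0034  0.0031] [-0.  -0.1 -0. ]
81.0 [ 0.014  -0.0039  0.0032] [-0.  -0.1 -0. ]
83.0 [ 0.0168 -0.0043  0.0032] [-0.  -0.1 -0. ]
85.0 [ 0.0196 -0.0046  0.0032] [-0.  -0.1 -0. ]
```

It's fully in: hub travel is 12 mm at handle angle ≈ 70°. Next I'll find the end of the play in small steps.

Request:
carry_out(
  targets=[0.01,0.0025,-0.001,0.003,0,-0.1,0,0.01,0.005,-0.002,0.003,0,-0.1,0,0.01,0.005,-0.002,0.003,0,-0.1,0],
)

```text
clock: 7.12
tcp_pos: [0.4739, -0.0657, 0.2007]
orientation: [0.015, 1.581, -0.014]
contact_force: [-8.2, -1.0, 0.3]
grip_width: 0.0239
```

```bash
python3 st.py;python3 plan.py 75 2 6 .003
```

```text
clk 7.125 tcp [ 0.4739 -0.0657  0.2007] x -0.0737 ang 75.7 rad 0.0798 F ax/tan/rad -8.1 0.0 1.2 w 0.0239 [-0.48  0.21  0.57  2.07 -0.14  0.91  1.71]
turn [-0.   -0.12 -0.01]
77.0 [ 0.0017 -0.0006  0.003 ] [-0.  -0.1 -0. ]
79.0 [ 0.0044 -0.0012  0.003 ] [-0.  -0.1 -0. ]
81.0 [ 0.0071 -0.0017  0.0031] [-0.  -0.1 -0. ]
83.0 [ 0.0099 -0.0021  0.0031] [-0.  -0.1 -0. ]
85.0 [ 0.0127 -0.0023  0.0031] [-0.  -0.1 -0. ]
87.0 [ 0.0155 -0.0025  0.0032] [-0.  -0.1 -0. ]
```

Request:
carry_out(
  targets=[0.01,0.0025,-0.001,0.003,0,-0.1,0,0.01,0.005,-0.0015,0.003,0,-0.1,0,0.01,0.005,-0.0015,0.003,0,-0.1,0],
)

```text
clock: 7.5
tcp_pos: [0.4735, -0.0671, 0.1939]
orientation: [0.014, 1.58, -0.013]
contact_force: [-6.9, -0.8, 0.3]
grip_width: 0.0242
```

```bash
python3 st.py;python3 plan.py 78 2 6 .003
```

```text
clk 7.5 tcp [ 0.4735 -0.0671  0.1939] x -0.0741 ang 80.7 rad 0.0798 F ax/tan/rad -6.9 -0.1 0.9 w 0.0242 [-0.48  0.22  0.56  2.08 -0.15  0.9   1.72]
turn [ 0.01 -0.1  -0.  ]
80.0 [-0.001  -0.0001  0.003 ] [ 0.  -0.1 -0. ]
82.0 [ 0.0017 -0.0005  0.003 ] [ 0.  -0.1 -0. ]
84.0 [ 0.0045 -0.0008  0.003 ] [ 0.  -0.1 -0. ]
86.0 [ 0.0073 -0.0011  0.0031] [ 0.  -0.1 -0. ]
88.0 [ 0.0101 -0.0012  0.0031] [ 0.  -0.1 -0. ]
90.0 [ 0.0129 -0.0013  0.0031] [ 0.  -0.1 -0. ]
```

Request:
carry_out(
  targets=[0.01,0.002,-0.0005,0.005,0,-0.1,0,0.01,0.004,-0.001,0.005,0,-0.1,0,0.01,0.004,-0.001,0.005,0,-0.1,0],
)

```text
clock: 7.88
tcp_pos: [0.4742, -0.0679, 0.1881]
orientation: [0.013, 1.58, -0.012]
contact_force: [-11.0, -0.8, 3.9]
grip_width: 0.0244
```

```bash
python3 st.py;python3 plan.py 83 2 6 .003
```

```text
clk 7.875 tcp [ 0.4742 -0.0679  0.1881] x -0.0734 ang 84.9 rad 0.0799 F ax/tan/rad -11.0 -3.8 1.3 w 0.0244 [-0.47  0.23  0.56  2.08 -0.16  0.88  1.74]
turn [ 0.02 -0.11 -0.01]
85.0 [ 0.0001 -0.0001  0.003 ] [ 0.  -0.1 -0. ]
87.0 [ 0.0028 -0.0003  0.003 ] [ 0.  -0.1 -0. ]
89.0 [ 0.0056 -0.0004  0.0031] [ 0.  -0.1 -0. ]
91.0 [ 0.0084 -0.0004  0.0031] [ 0.  -0.1 -0. ]
93.0 [ 0.0112 -0.0004  0.0031] [ 0.  -0.1 -0. ]
95.0 [ 0.014  -0.0002  0.0031] [ 0.  -0.1 -0. ]
```

Request:
carry_out(
  targets=[0.01,0.002,-0.0005,0.004,0,-0.1,0,0.01,0.004,-0.0005,0.004,0,-0.1,0,0.01,0.004,-0.0005,0.004,0,-0.1,0],
)

```text
clock: 8.25
tcp_pos: [0.4742, -0.0682, 0.1823]
orientation: [0.013, 1.58, -0.011]
contact_force: [-10.3, -0.9, 3.5]
grip_width: 0.0241
```

```bash
python3 st.py;python3 plan.py 86 2 6 .003
```

```text
clk 8.25 tcp [ 0.4742 -0.0682  0.1823] x -0.0733 ang 89.0 rad 0.0799 F ax/tan/rad -10.3 -3.5 1.1 w 0.0241 [-0.47  0.24  0.56  2.09 -0.17  0.87  1.74]
turn [ 0.03 -0.1  -0.01]
88.0 [-0.0015 -0.0001  0.003 ] [ 0.  -0.1 -0. ]
90.0 [ 0.0013 -0.0002  0.003 ] [ 0.  -0.1 -0. ]
92.0 [ 0.0041 -0.0001  0.003 ] [ 0.  -0.1 -0. ]
94.0 [0.0069 0.     0.0031] [ 0.  -0.1 -0. ]
96.0 [0.0097 0.0003 0.0031] [ 0.  -0.1 -0. ]
98.0 [0.0124 0.0006 0.0031] [ 0.  -0.1 -0. ]
```

Resistance of about 4 N (the brake) appeared between 81° and 85°, so the crankshaft picked up at ≈ 82° and the target is ≈ 442°. Now the main turn.

```bash
python3 plan.py 90 7 12 .005
```

```text
97.0 [0.011 0.    0.005] [ 0.  -0.1 -0. ]
104.0 [0.021 0.002 0.005] [ 0.  -0.1 -0. ]
111.0 [0.03  0.005 0.005] [ 0.  -0.1 -0. ]
118.0 [0.039 0.009 0.005] [ 0.  -0.1 -0. ]
125.0 [0.047 0.014 0.006] [ 0.  -0.1 -0. ]
132.0 [0.055 0.02  0.006] [ 0.  -0.1 -0. ]
139.0 [0.062 0.027 0.006] [ 0.  -0.1 -0. ]
146.0 [0.068 0.035 0.006] [ 0.  -0.1 -0. ]
153.0 [0.073 0.044 0.006] [ 0.  -0.1 -0. ]
160.0 [0.076 0.052 0.006] [ 0.  -0.1 -0. ]
167.0 [0.079 0.062 0.006] [ 0.  -0.1 -0. ]
174.0 [0.081 0.071 0.006] [ 0.  -0.1 -0. ]
```

Request:
carry_out(
  targets=[0.01,0.011,0,0.005,0,-0.1,0,0.01,0.021,0.002,0.005,0,-0.1,0,0.01,0.03,0.005,0.005,0,-0.1,0,0.01,0.039,0.009,0.005,0,-0.1,0,0.01,0.047,0.014,0.006,0,-0.1,0,0.01,0.055,0.02,0.006,0,-0.1,0,0.01,0.062,0.027,0.006,0,-0.1,0,0.01,0.068,0.035,0.006,0,-0.1,0],
)

```text
clock: 9.25
tcp_pos: [0.4774, -0.0327, 0.1133]
orientation: [0.013, 1.577, -0.01]
contact_force: [-8.5, -0.8, 6.8]
grip_width: 0.024
```

```bash
python3 st.py;python3 plan.py 146 7 12 .005
```

```text
clk 9.25 tcp [ 0.4774 -0.0327  0.1133] x -0.0708 ang 146.8 rad 0.0809 F ax/tan/rad -8.5 -4.5 -5.1 w 0.024 [-0.47  0.35  0.5   2.14 -0.26  0.71  1.75]
turn [ 0.04 -0.07 -0.02]
153.0 [0.004 0.008 0.005] [ 0.  -0.1 -0. ]
160.0 [0.007 0.017 0.005] [ 0.  -0.1 -0. ]
167.0 [0.01  0.026 0.005] [ 0.  -0.1 -0. ]
174.0 [0.012 0.036 0.005] [ 0.  -0.1 -0. ]
181.0 [0.012 0.046 0.005] [ 0.  -0.1 -0. ]
188.0 [0.012 0.055 0.005] [ 0.  -0.1 -0. ]
195.0 [0.01  0.065 0.005] [ 0.  -0.1 -0. ]
202.0 [0.006 0.074 0.005] [ 0.  -0.1 -0. ]
209.0 [0.002 0.083 0.005] [ 0.  -0.1 -0. ]
216.0 [-0.003  0.091  0.005] [ 0.  -0.1 -0. ]
223.0 [-0.009  0.099  0.005] [ 0.  -0.1 -0. ]
230.0 [-0.016  0.106  0.005] [ 0.  -0.1 -0. ]
```

Request:
carry_out(
  targets=[0.01,0.004,0.008,0.003,0,-0.1,0,0.01,0.007,0.017,0.004,0,-0.1,0,0.01,0.01,0.026,0.004,0,-0.1,0,0.01,0.012,0.036,0.004,0,-0.1,0,0.01,0.012,0.046,0.004,0,-0.1,0],
  squeeze=90,
)

```text
clock: 9.88
tcp_pos: [0.478, 0.0102, 0.1001]
orientation: [0.014, 1.575, -0.017]
contact_force: [-10.2, -11.5, 5.7]
grip_width: 0.0237
```

```bash
python3 st.py;python3 plan.py 181 7 12 .004
python3 - <<'E'
from bench import r
import cv2,numpy as np
f=r.grab_frame('scene');cv2.imwrite('pics/scene3.png',f)
g=cv2.imread('pics/scene2.png')
cv2.imwrite('pics/c3.png',np.hstack([cv2.resize(i[130:350,190:400],None,fx=1.9,fy=1.9) for i in(g,f)]))
E
```

```text
clk 9.875 tcp [0.478  0.0102 0.1001] x -0.0709 ang 179.0 rad 0.081 F ax/tan/rad -10.0 -11.8 -5.5 w 0.0237 [-0.55  0.37  0.48  2.15 -0.27  0.68  1.67]
turn [-0.02 -0.05  0.02]
188.0 [-0.002  0.012  0.004] [-0. -0.  0.]
195.0 [-0.004  0.022  0.004] [-0. -0.  0.]
202.0 [-0.007  0.031  0.004] [-0. -0.  0.]
209.0 [-0.011  0.04   0.004] [-0. -0.  0.]
216.0 [-0.016  0.048  0.004] [-0. -0.  0.]
223.0 [-0.022  0.056  0.004] [-0. -0.  0.]
230.0 [-0.03   0.063  0.004] [-0. -0.  0.]
237.0 [-0.038  0.068  0.004] [-0. -0.  0.]
244.0 [-0.046  0.073  0.004] [-0. -0.  0.]
251.0 [-0.055  0.077  0.004] [-0. -0.  0.]
258.0 [-0.064  0.08   0.004] [-0. -0.  0.]
265.0 [-0.074  0.081  0.004] [-0. -0.  0.]
```

View pics/c3.png

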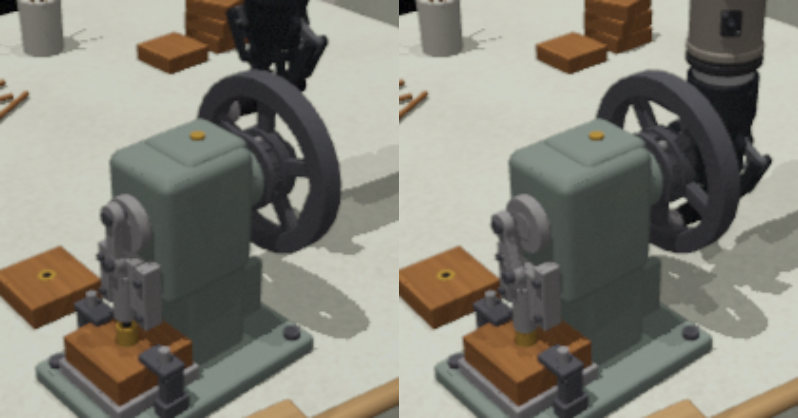

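The ram is coming down (crank pin moved, 12 N of pressing load). I'll continue.

Request:
carry_out(
  targets=[0.01,-0.002,0.012,0.004,0,0,0,0.01,-0.004,0.022,0.004,0,0,0,0.01,-0.007,0.031,0.004,0,0,0,0.01,-0.011,0.04,0.004,0,0,0,0.01,-0.016,0.048,0.004,0,0,0,0.01,-0.022,0.056,0.004,0,0,0,0.01,-0.03,0.063,0.004,0,0,0,0.01,-0.038,0.068,0.004,0,0,0,0.01,-0.046,0.073,0.004,0,0,0],
)

```text
clock: 11.05
tcp_pos: [0.478, 0.0827, 0.1431]
orientation: [0.012, 1.587, -0.019]
contact_force: [-8.2, -4.8, -6.5]
grip_width: 0.0234
```

```bash
python3 st.py;python3 plan.py 244 7 12 .004
```

```text
clk 11.05 tcp [0.478  0.0827 0.1431] x -0.0723 ang -118.1 rad 0.0805 F ax/tan/rad -8.1 -8.1 -1.3 w 0.0234 [-0.72  0.31  0.51  2.1  -0.21  0.79  1.47]
turn [-0.02 -0.18  0.05]
251.0 [-0.012  0.004  0.004] [-0.  -0.2  0. ]
258.0 [-0.021  0.007  0.004] [-0.  -0.2  0. ]
265.0 [-0.031  0.008  0.004] [-0.  -0.2  0. ]
272.0 [-0.041  0.009  0.003] [-0.  -0.2  0. ]
279.0 [-0.05   0.008  0.003] [-0.  -0.2  0. ]
286.0 [-0.06   0.006  0.003] [-0.  -0.2  0. ]
293.0 [-0.069  0.002  0.003] [-0.  -0.2  0. ]
300.0 [-0.078 -0.002  0.003] [-0.  -0.2  0. ]
307.0 [-0.086 -0.008  0.003] [-0.  -0.2  0. ]
314.0 [-0.093 -0.014  0.002] [-0.  -0.2  0. ]
321.0 [-0.1   -0.021  0.002] [-0.  -0.2  0. ]
328.0 [-0.106 -0.029  0.002] [-0.  -0.2  0. ]
```

Request:
carry_out(
  targets=[0.01,-0.012,0.004,0.005,0,-0.2,0,0.01,-0.021,0.007,0.005,0,-0.2,0,0.01,-0.031,0.008,0.005,0,-0.2,0,0.01,-0.041,0.009,0.005,0,-0.2,0,0.01,-0.05,0.008,0.004,0,-0.2,0,0.01,-0.06,0.006,0.004,0,-0.2,0,0.01,-0.069,0.002,0.004,0,-0.2,0,0.01,-0.078,-0.002,0.004,0,-0.2,0],
)

```text
clock: 12.05
tcp_pos: [0.4786, 0.0841, 0.2191]
orientation: [0.01, 1.579, -0.015]
contact_force: [-8.9, 7.5, -3.8]
grip_width: 0.0233
```

```bash
python3 st.py;python3 plan.py 300 7 12 .004
```

```text
clk 12.05 tcp [0.4786 0.0841 0.2191] x -0.0717 ang -62.3 rad 0.0819 F ax/tan/rad -9.1 -6.7 4.8 w 0.0233 [-0.78  0.19  0.54  2.03 -0.12  0.96  1.38]
turn [ 0.02 -0.09  0.03]
307.0 [-0.01  -0.009  0.004] [ 0.  -0.1  0. ]
314.0 [-0.018 -0.015  0.004] [ 0.  -0.1  0. ]
321.0 [-0.024 -0.022  0.004] [ 0.  -0.1  0. ]
328.0 [-0.03  -0.03   0.004] [ 0.  -0.1  0. ]
335.0 [-0.034 -0.039  0.004] [ 0.  -0.1  0. ]
342.0 [-0.038 -0.048  0.004] [ 0.  -0.1  0. ]
349.0 [-0.04  -0.057  0.004] [ 0.  -0.1  0. ]
356.0 [-0.042 -0.067  0.004] [ 0.  -0.1  0. ]
363.0 [-0.042 -0.077  0.004] [ 0.  -0.1  0. ]
370.0 [-0.04  -0.086  0.004] [ 0.  -0.1  0. ]
377.0 [-0.038 -0.096  0.004] [ 0.  -0.1  0. ]
384.0 [-0.035 -0.105  0.004] [ 0.  -0.1  0. ]
```

Request:
carry_out(
  targets=[0.01,-0.01,-0.009,0.004,0,-0.1,0,0.01,-0.018,-0.015,0.004,0,-0.1,0,0.01,-0.024,-0.022,0.004,0,-0.1,0,0.01,-0.03,-0.03,0.004,0,-0.1,0,0.01,-0.034,-0.039,0.004,0,-0.1,0,0.01,-0.038,-0.048,0.004,0,-0.1,0,0.01,-0.04,-0.057,0.004,0,-0.1,0,0.01,-0.042,-0.067,0.004,0,-0.1,0,0.01,-0.042,-0.077,0.004,0,-0.1,0,0.01,-0.04,-0.086,0.004,0,-0.1,0],
)

```text
clock: 13.3
tcp_pos: [0.476, -0.0002, 0.2594]
orientation: [0.011, 1.583, -0.01]
contact_force: [-28.4, 1.5, 31.9]
grip_width: 0.0234
```

```bash
python3 st.py;python3 plan.py 10 7 12 .004
```

```text
clk 13.3 tcp [ 4.760e-01 -2.000e-04  2.594e-01] x -0.0728 ang 8.5 rad 0.0793 F ax/tan/rad -28.4 -5.7 31.4 w 0.0234 [-0.68  0.12  0.61  2.   -0.08  1.05  1.53]
turn [ 0.06 -0.14 -0.  ]
17.0 [ 0.002 -0.012  0.004] [ 0.1 -0.1 -0. ]
24.0 [ 0.005 -0.021  0.004] [ 0.1 -0.1 -0. ]
31.0 [ 0.01  -0.029  0.004] [ 0.1 -0.1 -0. ]
38.0 [ 0.015 -0.038  0.004] [ 0.1 -0.1 -0. ]
45.0 [ 0.022 -0.045  0.004] [ 0.1 -0.1 -0. ]
52.0 [ 0.029 -0.051  0.004] [ 0.1 -0.1 -0. ]
59.0 [ 0.037 -0.057  0.004] [ 0.1 -0.1 -0. ]
66.0 [ 0.046 -0.061  0.004] [ 0.1 -0.1 -0. ]
73.0 [ 0.055 -0.065  0.004] [ 0.1 -0.1 -0. ]
80.0 [ 0.064 -0.067  0.004] [ 0.1 -0.1 -0. ]
87.0 [ 0.074 -0.068  0.005] [ 0.1 -0.1 -0. ]
94.0 [ 0.084 -0.068  0.005] [ 0.1 -0.1 -0. ]
```

Request:
carry_out(
  targets=[0.01,-0.001,-0.012,0.002,0,-0.1,0,0.01,0.002,-0.021,0.002,0,-0.1,0,0.01,0.007,-0.029,0.002,0,-0.1,0,0.01,0.013,-0.038,0.002,0,-0.1,0,0.01,0.02,-0.045,0.002,0,-0.1,0,0.01,0.028,-0.051,0.003,0,-0.1,0,0.01,0.036,-0.057,0.003,0,-0.1,0],
)

```text
clock: 14.18
tcp_pos: [0.4748, -0.0574, 0.2221]
orientation: [0.01, 1.581, -0.009]
contact_force: [-8.5, 0.8, 4.8]
grip_width: 0.0238
```

```bash
python3 st.py;python3 plan.py 59 5 6 .003
```

```text
clk 14.175 tcp [ 0.4748 -0.0574  0.2221] x -0.073 ang 59.2 rad 0.0803 F ax/tan/rad -8.5 -4.4 1.9 w 0.0238 [-0.58  0.18  0.65  2.05 -0.13  0.96  1.7 ]
turn [ 0.06 -0.12 -0.01]
64.0 [ 0.006 -0.003  0.003] [ 0.1 -0.1 -0. ]
69.0 [ 0.012 -0.006  0.003] [ 0.1 -0.1 -0. ]
74.0 [ 0.019 -0.008  0.003] [ 0.1 -0.1 -0. ]
79.0 [ 0.026 -0.01   0.003] [ 0.1 -0.1 -0. ]
84.0 [ 0.033 -0.011  0.003] [ 0.1 -0.1 -0. ]
89.0 [ 0.04  -0.011  0.003] [ 0.1 -0.1 -0. ]
```

Request:
carry_out(
  targets=[0.01,0.006,-0.003,0.004,0,-0.1,0,0.01,0.012,-0.006,0.004,0,-0.1,0,0.01,0.019,-0.008,0.004,0,-0.1,0,0.01,0.023,-0.009,0.004,0,-0.1,0,0.01,0.023,-0.009,0.004,0,-0.1,0],
)

```text
clock: 14.8
tcp_pos: [0.4748, -0.0667, 0.1974]
orientation: [0.01, 1.58, -0.009]
contact_force: [-9.7, -2.7, 2.9]
grip_width: 0.0239
```

```bash
python3 st.py;python3 plan.py 78 2 4 .003
python3 - <<'E'
from bench import r
import cv2,numpy as np
f=r.grab_frame('scene');cv2.imwrite('pics/scene4.png',f)
g=cv2.imread('pics/scene2.png')
cv2.imwrite('pics/c4.png',np.hstack([cv2.resize(i[225:325,225:285],None,fx=6,fy=6,interpolation=cv2.INTER_CUBIC) for i in(g,f)]))
E
```

```text
clk 14.8 tcp [ 0.4748 -0.0667  0.1974] x -0.0728 ang 78.2 rad 0.08 F ax/tan/rad -9.6 -2.2 3.4 w 0.0239 [-0.54  0.22  0.64  2.07 -0.17  0.91  1.75]
turn [ 0.07 -0.11 -0.  ]
80.0 [ 0.0025 -0.0005  0.003 ] [ 0.1 -0.1 -0. ]
82.0 [ 0.0052 -0.0009  0.003 ] [ 0.1 -0.1 -0. ]
84.0 [ 0.008  -0.0013  0.0031] [ 0.1 -0.1 -0. ]
86.0 [ 0.0108 -0.0015  0.0031] [ 0.1 -0.1 -0. ]
```

View pics/c4.png

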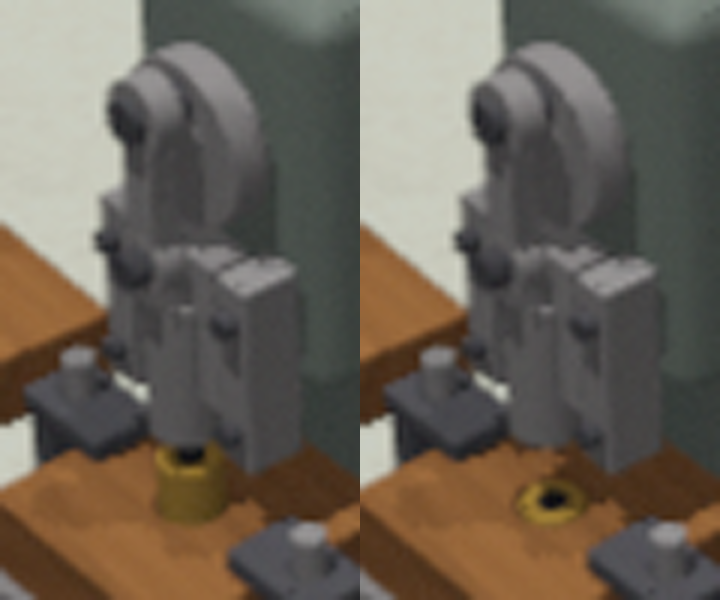

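The bush is flush and the ram and pin are nearly back at the top (pin at (127,112) in both crops). A small creep of 3° brings it to ≈ 81.5°.

Request:
carry_out(
  targets=[0.01,0.0025,-0.0005,0.004,0,-0.1,0,0.01,0.0035,-0.001,0.004,0,-0.1,0,0.01,0.0035,-0.001,0.004,0,-0.1,0],
)

```text
clock: 15.22
tcp_pos: [0.4749, -0.0676, 0.1924]
orientation: [0.009, 1.58, -0.008]
contact_force: [-10.7, -0.5, 3.7]
grip_width: 0.0238
```

```bash
python3 st.py
python3 - <<'E'
from bench import r
import cv2,numpy as np
f=r.grab_frame('scene');cv2.imwrite('pics/scene5.png',f)
G=lambda i:i.astype(np.float32).mean(2)
ims=[G(cv2.imread(f'pics/scene{k}.png')) for k in(0,2,4,5)]
# conrod/pin patch shift against the start picture; frame patch as control
for nm,(y0,y1,x0,x1) in dict(pin=(236,252,240,258),body=(205,225,250,300)).items():
    for k,i in zip((2,4,5),ims[1:]):
        res=cv2.matchTemplate(cv2.resize(i[y0-3:y1+3,x0-3:x1+3],None,fx=10,fy=10,interpolation=cv2.INTER_CUBIC),cv2.resize(ims[0][y0:y1,x0:x1],None,fx=10,fy=10,interpolation=cv2.INTER_CUBIC),cv2.TM_CCOEFF_NORMED)
        _,m,_,p=cv2.minMaxLoc(res);print(nm,k,round(m,4),(np.array(p)-30)/10)
E
```

```text
clk 15.225 tcp [ 0.4749 -0.0676  0.1924] x -0.0727 ang 81.8 rad 0.0801 F ax/tan/rad -10.7 -3.5 1.3 w 0.0238 [-0.54  0.23  0.64  2.08 -0.18  0.89  1.76]
turn [ 0.08 -0.1  -0.01]
pin 2 0.9996 [0. 0.]
pin 4 0.9957 [0.3 0.2]
pin 5 0.9993 [0. 0.]
body 2 0.9986 [0. 0.]
body 4 0.9986 [0. 0.]
body 5 0.9986 [0. 0.]
```

The pin patch matches the start picture with zero shift, so it's exactly one revolution. Now I'll let go and withdraw upward.

Request:
carry_out(
  targets=[0.01,0,0,0.002,0,0,0,0.085,0,0,0.001,0,0,0,0.085,0,0,0,0,0,0,0.085,0,0,0,0,0,0,0.085,0,0,0,0,0,0,0.085,0,0,0,0,0,0,0.085,0,0,-0.005,0,0,0,0.085,-0.03,0,-0.01,0,0,0,0.085,-0.07,0,-0.012,0,0,0,0.085,-0.11,0,-0.012,0,0,0,0.085,-0.15,0,-0.012,0,0,0,0.085,-0.18,0,-0.012,0,0,0],
)

```text
clock: 16.77
tcp_pos: [0.4644, -0.0679, 0.3742]
orientation: [0.01, 1.578, -0.008]
contact_force: [0.9, -0.4, 0.5]
grip_width: 0.085
```

```bash
python3 st.py
python3 - <<'E'
from bench import r
from h import *
f=r.grab_frame('scene');t=r.grab_frame('top');cv2.imwrite('pics/scene6.png',f)
G=lambda i:i.astype(np.float32).mean(2)
a,b=G(cv2.imread('pics/scene0.png')),G(f);y0,y1,x0,x1=236,252,240,258
u=lambda i:cv2.resize(i,None,fx=10,fy=10,interpolation=cv2.INTER_CUBIC)
_,m,_,p=cv2.minMaxLoc(cv2.matchTemplate(u(b[y0-3:y1+3,x0-3:x1+3]),u(a[y0:y1,x0:x1]),cv2.TM_CCOEFF_NORMED));print("pin",m,(np.array(p)-30)/10)
t0=cv2.imread('pics/top0.png')
for n,(x0,x1,y0,y1) in dict(mallet=(240,290,165,300),jar=(403,440,242,280),plinth=(403,452,182,230)).items():
    d=np.abs(G(t)-G(t0))[y0:y1,x0:x1];print(n,d.mean().round(2),(d>25).sum())
cv2.imwrite('pics/c6.png',np.hstack([f[100:400,180:440],t[100:400,220:470]]))
E
```

```text
clk 16.775 tcp [ 0.4644 -0.0679  0.3742] x -0.0832 ang 22.4 rad 0.209 F ax/tan/rad 0.9 0.1 0.6 w 0.085 [-0.64 -0.01  0.66  1.85  0.01  1.31  1.58]
turn [ 0.07 -0.08 -0.02]
pin 0.9994164109230042 [0. 0.]
mallet 3.02 0
jar 3.9 0
plinth 2.39 0
```

View pics/c6.png

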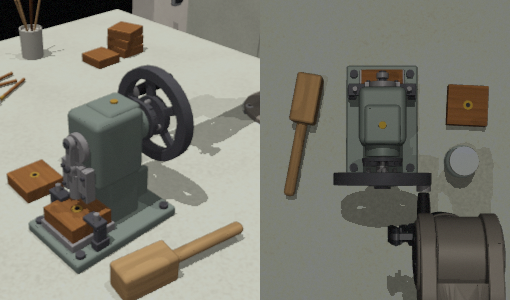

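The bush is flush, the rim is back at row ≈279 in the top view (sprung out), the ram is up, and the bystanders are unmoved. Handing in.

```bash
python3 -c "
from bench import r
print(r.hand_in(), r.get_obs()['clock'])"
```

```text
the job is handed in; nothing more can be done
the job is handed in; nothing more can be done
```

The brass bush is pressed flush and the press made exactly one stroke. The job was handed in at about 17 s on the robot's clock.

**What I did:**
- I gripped the handle at about 20° and pushed the wheel onto the dogs. Turning clockwise, I felt the clutch drop in near 70°, with 12 mm of travel.
- The crankshaft picked up at about 82°, between 81° and 85° from the brake force. I held the wheel in and turned it once more to 81.8°, then let go and withdrew upward.

**Last checks:**
- **Crank:** the crank pin's image matches the start picture with no measurable shift, both before and after release.
- **Bush and ram:** the bush looks flush and the ram is back up.
- **Wheel:** the rim is back at its sprung-out position in the top view.
- **Surroundings:** the mallet, jar and finished plinth show no change, and the contact force is about zero.

**Odd readings:** near the top of the turn the force briefly rose to about 28 N along the shaft and 31 N radially. I eased off, and it dropped back to normal. The measured tool position along the shaft and radius also wandered by about 2 mm, probably from small errors in my estimate of the wheel axis. None of the checks failed.

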